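# Index the drilling jig's stop to the third click

## Task

Set the click stop of the drilling jig by touch: with the fingertips push the paddle of its sliding saddle all the way home to the yellow end block, then push it back out along the rail and leave it resting in the third click counted from home, never letting it slip over towards the fourth. Only push, do not pinch the paddle or pick anything up, and leave the drill, bit holder, screw box and marker where they stand.

Things in the scene. Friction and masses are not known exactly. Their poses are not given: they have to be found in the camera images.
- rail: Fixed aluminium rail of the jig, 70 (x) x 260 (y) x 40 mm high; origin at the centre of its underside. Its +y runs from the home end (yellow block, 26 mm long, 52 mm high overall) to the outer end (dark steel block). Marks on both long sides and top edges show the rest places, home and clicks 1 to 5, at y = -60, -36, -12, 12, 36, 60 mm; that of click 3 is red, the others black.
- saddle (a joint): Saddle's distance out from home, m: 0 home (end stop), clicks 0.024, 0.048, 0.072 (third), 0.096, 0.120; limit 0.123. Saddle centre is at rail y = -60 mm + this. Starts in or near click 1 or 2. 3 to 9 N start it out of a click; some 4 mm past the hump midway between two clicks it jumps ahead of the finger into the next, where it stays.
- saddle_mid (a point): Middle of the top of the black saddle's flat foot (78 mm across the rail, 50 mm along it, 55 mm above the bench), under the middle of the paddle. A white pointer on each side of the foot shows the mark it stands at.
- paddle_top (a point): Middle of the top of the saddle's upright paddle, 106 mm above the bench. The paddle is a plate 62 mm wide across the rail (rail x) and 20 mm thick along it (rail y), rising from the foot at 55 mm; the uppermost 10 mm are a black cap. Nothing else on the rail is higher than 55 mm.
- paddle_blue: Blue half of the paddle, 62 x 10 x 41 mm, origin at the centre of its underside 55 mm above the bench; its face looks to the home end (rail -y): push on it to move the saddle outwards. Its face lies 10 mm from the paddle's middle plane.
- paddle_red: Red half of the paddle, 62 x 10 x 41 mm, origin at the centre of its underside 55 mm above the bench; its face looks to the outer end (rail +y): push on it to move the saddle home. Its face lies 10 mm from the paddle's middle plane. Touching blue and red halves at once counts as pinching.
- drill: Cordless drill standing on its black and red battery (125 x 78 mm), blue motor housing, about 203 mm high, loose, origin at the centre of its underside, chuck towards its +x. Stands off to the robot's right. Leave alone.
- bit_holder: Round blue holder full of drill bits, 100 mm across and 42 mm high, bits up to 80 mm high, loose; origin at the centre of its underside. Leave alone.
- screw_box: Clear six-compartment box of screws and nuts, 130 x 170 x 40 mm, loose; origin at the centre of its underside. Leave alone.
- marker: Flat yellow marker with a black cap, 16 x 130 x 14 mm, lying on the bench with its length along its y; loose; origin at the centre of its underside. Leave alone.

How it is judged:
By the outcome, as a careful person would: the job done as asked, in the order asked, and still so for the second after the job is handed in, with the robot touching nothing.
It also fails if it takes over 58 s, if anything falls off the work surface, if the arm or the gripper's body presses on something with over 40 N, if the wrist force passes 120 N, or if a joint passes its speed limit or range.

## Robot

A 6-joint arm with a two-finger parallel gripper is mounted at the origin on the work surface. World frame = base frame: x ahead of the robot, y to its left, z up, the work surface at z = 0. Lengths are in mm, angles in rad, forces in N, time in s.
With the tool pointing down it reaches from about 350 to 975 mm from the base axis. Payload 7.1 kg.
Tool frame: the origin (TCP) lies between the finger pads; the fingertips stand 17 mm ahead of it and the grasp point (between the pads) lies 2 mm behind it (tip_reach is the y of the fingertips in the tool frame, in mm); y points along the fingers, x is the direction in which the jaws open and shut, and the axes are right-handed (so a half turn about y gives the same grasp; the last joint's range is limited). The gripper opens to 88 mm and grips with 3 to 60 N. Pads are 20 mm wide; open, the fingers measure 115 mm over their backs; the gripper's body (75 mm by 178 mm) begins 61 mm behind the grasp point.
Start: joints at [-1.221, 0.423, 1.63, -0, 1.089, -0.019], TCP at [225.327, -582.952, 239.675] pointing down, gripper open.
Joint ranges: [-3, 3], [-0.9, 2.11], [0.09, 2.58], [-1.31, 4.45], [0.11, 2.69], [-2.54, 2.54]. Speed limits (rad/s): [2.39, 2.39, 3.01, 3.14, 3.14, 3.14].

## Interface

Orientations are given as a rotation vector (axis times angle).
In Python, from workcell import get_obs, get_image, camera_model, close_job, silhouettes, tip_of, tip_reach gives the robot as it stands. The module is installed in compiled form; this text tells all that it offers.
- The arm moves only by the tool arm_command, never from a script. Its argument "targets" is a list of rows, each a list of 4 numbers: the shift along the tool's x, y, z in mm, then the turn about the tool's y in rad. A call has 1 to 20 rows; each row shifts and turns the commanded pose from where the row before left it, along the tool's axes as they then stand; what a row does not reach is not made up. A row lasts 1/12 s, in which the tool goes at most 41.7 mm and 7.16 degrees, less where a joint would pass 70% of its speed; a pose out of reach is approached as far as the arm can. A call is refused whole if a number of a shift passes 41.7 or a number of a turn 0.125, either way. A call with a gripper value outside its range is refused whole. "gripper" is the opening in per cent of the stroke, from 0 (shut) to 100 (fully open), set as the call begins (left out, the last holds). The fingers move at their own pace and stop on an object; the grip force is fixed at half the most. Time passes only in rows, so rows that do not move let the fingers close. It gives the time, the measured TCP pose, the force and the opening at its end, in the units of the state.
- get_obs(): the state, without advancing time (a new reading comes with each control period).
- get_image(name): name is "scene" or "top"; returns the picture (480x640x3 uint8, blue, green, red); there is no depth.
- camera_model(name): a dict with "mtx" (3x3 intrinsics, pixels), "dist" ([k1, k2, p1, p2, k3] as OpenCV has them; the pictures are not rectified), "position" and "orientation" of the camera in the world. Camera axes: x right, y up, looking along -z (the intrinsics and any distortion apply to the point x, -y, -z); pixel columns grow to the right and rows downward; lengths in mm; the calibration is good to about 2 mm. A picture is of the moment at which its call begins. camera_model takes no time and is no camera call.
- close_job(): hands the job in, once; it reports no verdict.
Trained networks look in the newest picture that a camera, given by its name, has taken for a name from the list of things; names that differ only in an ending like _2 or _b are one class to them, and where a whole thing is asked for, a point or a joint stands for the part that bears it (a point fixed in the world has none). Each returns a list of dicts, best first, with "conf" (0 to 1); they miss things now and then, are a little off and sometimes report something else, mostly with a low value. They report only what shows in the picture. A call takes as long as a camera call.
- silhouettes(camera, thing): "pixels" (480x640 bool, what is visible of it) and "at" ([column, row] in pixels, amid what is visible of it).
- tip_of(camera, thing): "at" ([column, row] in pixels: a listed point, or the origin of a listed thing).
The state is a dict: "t": time; "qpos": joint angles; "qvel": joint speeds; "joint_torque": joint torques, N m; "ee_pos": TCP position; "orientation": TCP orientation; "ft_force": force on the tool from outside, world axes, zero at the start; "moment": the same for the moment, N m; "width": finger opening in mm.
Only numpy, scipy, OpenCV 4.12 (cv2) and the standard library are available. Lean on these libraries where they do the work, as an engineer would, in place of code of your own. Each camera call takes 0.05 s, during which the arm holds its last target. There are 200 camera calls.

## Working session

There is one attempt and no reset: what is moved stays moved. The work goes in short steps, Python scripts to look and compute and a tool call to move; the robot and the scene stay as the last step left them, time stands still between calls to the robot, and variables do not carry over. Pictures are saved under pics/ and viewed, about 8 in all and at most 12, crops included, and the job is handed in when it is done.

Besides the shell and the picture viewer there is one more tool, called after "Call:" in YAML: its name, and indented under it one key for each argument. arm_command: Moves the arm, as the interface text tells. Its arguments: {"type":"object","properties":{"targets":{"type":"array","items":{"type":"array","items":{"type":"number"}}},"gripper":{"type":"number"}},"required":["targets"]}

```bash
mkdir -p pics; cat > h.py <<'E'
import numpy as np, cv2
from scipy.spatial.transform import Rotation as R
from workcell import *
def cam(n):
    c=camera_model(n); o=np.array(c["orientation"],float)
    M=o if o.shape==(3,3) else R.from_rotvec(o).as_matrix()
    return np.array(c["mtx"],float),np.array(c["dist"],float),np.array(c["position"],float),M
def ray(n,px):
    K,d,p,M=cam(n); u=cv2.undistortPoints(np.array([[px]],float),K,d)[0,0]
    return p,M@np.array([u[0],-u[1],-1.])
def atz(n,px,z):
    p,v=ray(n,px); return p+v*(z-p[2])/v[2]
def proj(n,P):
    K,d,p,M=cam(n); q=(np.atleast_2d(P)-p)@M*np.array([1,-1,-1])
    return cv2.projectPoints(q,np.zeros(3),np.zeros(3),K,d)[0][:,0]
E
python3 - <<'E'
from h import *
ims=[get_image(n) for n in("scene","top")]
for n,i in zip(("scene","top"),ims): cv2.imwrite(f"pics/{n}0.png",i); c=camera_model(n); print(n,c["position"],c["orientation"])
o=get_obs(); print(o["t"],o["ee_pos"],o["orientation"],o["ft_force"],o["width"]); print(R.from_rotvec(o["orientation"]).as_matrix().round(3))
Z=dict(saddle_mid=55,paddle_top=106,paddle_blue=55,paddle_red=55,rail=0,drill=0,bit_holder=0,screw_box=0,marker=0)
for th,z in Z.items():
    for n in("scene","top"):
        r=tip_of(n,th)[:2]
        for k in r: print(th,n,round(k["conf"],2),np.round(k["at"]),atz(n,k["at"],z).round(1))
E
```

```text
scene [1099.96429867  -58.45446421  988.05679056] [0.42675314 0.42858237 1.57524191]
top [473.13734883 -87.01847606 973.66741191] [ 0.12139477 -0.08269344 -1.54302296]
0.1 [ 225.17027762 -582.55212524  239.01403645] [-1.36062545  0.934177   -0.93243924] [ 0.10284713 -1.00265275 -0.14181741] 88.06295764547674
[[ 0.36  -0.     0.933]
 [-0.933  0.001  0.36 ]
 [-0.001 -1.     0.   ]]
saddle_mid scene 0.88 [378. 223.] [497.8  55.2  55. ]
saddle_mid top 0.62 [266. 288.] [493.1  49.   55. ]
saddle_mid top 0.41 [244. 332.] [402.3  90.1  55. ]
paddle_top scene 0.81 [376. 207.] [493.1  45.9 106. ]
paddle_top top 0.71 [262. 285.] [498.6  48.9 106. ]
paddle_blue scene 0.45 [373. 220.] [489.9  46.4  55. ]
paddle_blue top 0.43 [269. 292.] [485.9  41.8  55. ]
rail scene 0.61 [373. 238.] [501.8  51.1   0. ]
rail top 0.6 [268. 284.] [503.1  53.3   0. ]
rail top 0.27 [488. 328.] [ 420.9 -425.6    0. ]
drill scene 0.86 [169. 198.] [ 418.  -418.4    0. ]
drill scene 0.16 [394. 204.] [408.8 101.7   0. ]
bit_holder scene 0.72 [296. 247.] [ 533.5 -116.7    0. ]
bit_holder top 0.86 [347. 277.] [ 523.8 -119.7    0. ]
screw_box scene 0.59 [371. 319.] [694.6  45.4   0. ]
screw_box top 0.55 [273. 203.] [684.1  50.6   0. ]
marker scene 0.66 [395. 203.] [405.6 103.1   0. ]
marker scene 0.3 [375. 206.] [417.   56.9   0. ]
marker top 0.82 [246. 328.] [407.   96.9   0. ]
```

```bash
python3 - <<'E'
import cv2
a=cv2.imread("pics/top0.png");b=cv2.imread("pics/scene0.png")
cv2.imwrite("pics/topc.png",cv2.resize(a[210:360,170:370],None,fx=4,fy=4,interpolation=cv2.INTER_CUBIC))
cv2.imwrite("pics/scenec.png",cv2.resize(b[150:300,280:480],None,fx=4,fy=4,interpolation=cv2.INTER_CUBIC))
E
```

```text
(no output)
```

View pics/topc.png

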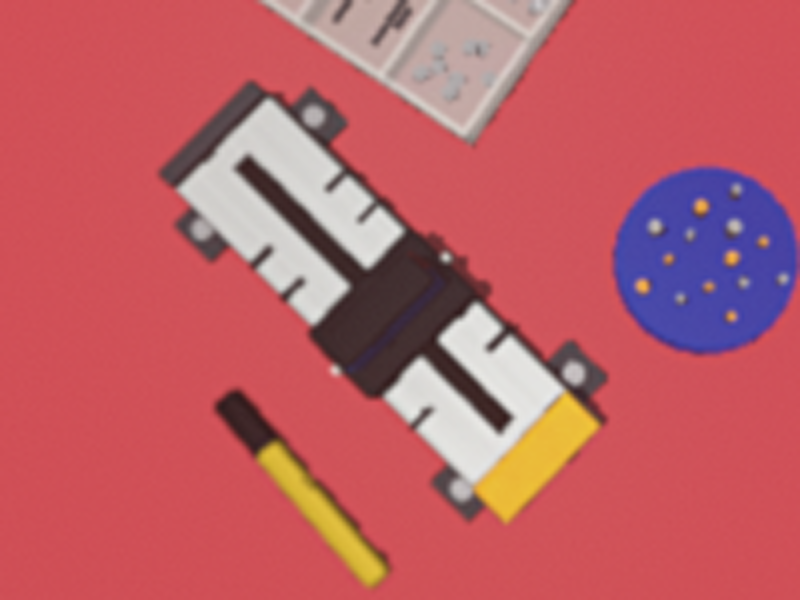

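View pics/scenec.png

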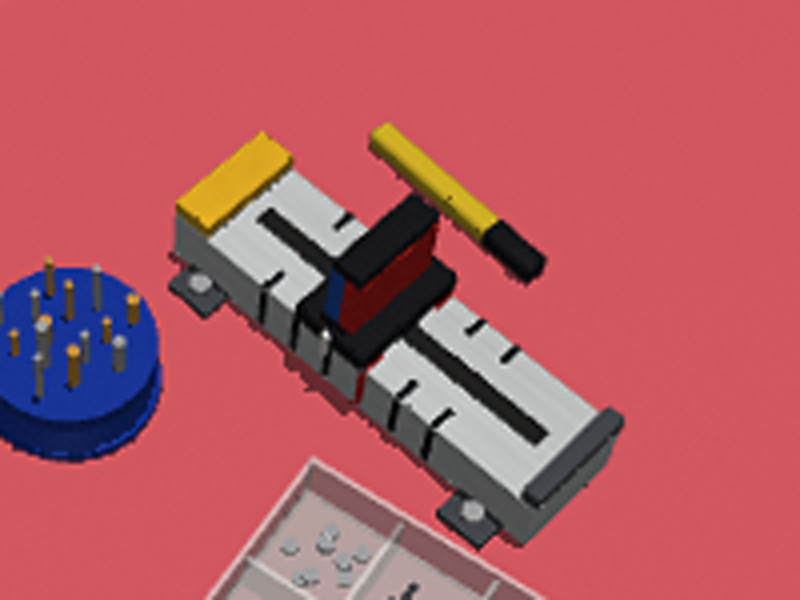

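View pics/scene0.png

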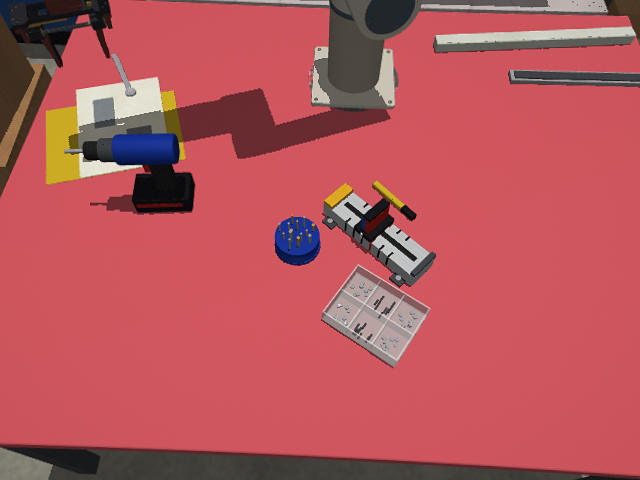

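The top crop shows the yellow home block at (540,455) and the dark end at (205,130). The marks for home, 4 and 5 are free and the saddle covers 1 to 3. In the scene crop, the white pointer at (325,340) stands at the second click and the red mark at (362,385) is one further out. The full scene shows the drill far away, so the space over the rail is free. Next I fit the rail pose.

```bash
cat >> h.py <<'E'
def rail_pts(p,L):
    L=np.atleast_2d(L).astype(float); c,s=np.cos(p[2]),np.sin(p[2])
    return np.c_[p[0]+c*L[:,0]-s*L[:,1],p[1]+s*L[:,0]+c*L[:,1],L[:,2]]
E
python3 - <<'E'
from h import *
from scipy.optimize import least_squares
T=[((512,325),(35,-60,40)),((380,203),(35,36,40)),((348,172),(35,60,40)),((408,430),(-35,-60,40)),((282,300),(-35,36,40)),((252,265),(-35,60,40)),
((567,390),(35,-104,52)),((600,425),(35,-130,52)),((507,522),(-35,-130,52)),((475,487),(-35,-104,52))]
S=[((262,287),(35,-60,40)),((392,403),(35,36,40)),((430,430),(35,60,40)),((352,213),(-35,-60,40)),((483,322),(-35,36,40)),((520,348),(-35,60,40)),
((210,232),(35,-104,52)),((178,206),(35,-130,52)),((262,133),(-35,-130,52)),((292,157),(-35,-104,52))]
def f(p,sets):
    r=[]
    for n,D,o in sets:
        px=(np.array([d[0] for d in D])+.5)/4-.5+o
        r.append(proj(n,rail_pts(p,[d[1] for d in D]))-px)
    return np.vstack(r).ravel()
A=[("top",T,(170,210))];B=[("scene",S,(280,150))]
for s in(A,B,A+B):
    q=least_squares(f,[500,50,-.75],args=(s,),loss="soft_l1"); p=q.x; print(p.round(4),np.abs(f(p,s)).mean(),np.abs(f(p,s)).max())
np.save("rail.npy",p)
c,s=np.cos(p[2]),np.sin(p[2])
for n,P,z in(("scene",(378,223),55),("top",(266,288),55),("scene",(376,207),106),("top",(262,285),106)):
    w=atz(n,P,z)[:2]-p[:2]; print(n,z,(c*w[0]+s*w[1]).round(1),(-s*w[0]+c*w[1]).round(1))
E
```

```text
[502.449   54.9616  -0.7426] 0.5242381606978995 1.3629641735624318
[505.3364  55.9356  -0.7464] 0.5283863298214868 1.2600126994677794
[503.6191  55.4444  -0.7461] 0.6650854111922755 1.6305762643906405
scene 55 -4.7 -3.2
top 55 -2.9 -11.2
scene 106 -2.4 -14.3
top 106 0.0 -7.8
```

Call:
arm_command:
  gripper: 0
  targets:
    - [0,-10,0,-0.1142]
    - [0,-10,0,-0.1142]
    - [0,-10,0,-0.1142]
    - [0,-10,0,-0.1142]
    - [0,0,0,0]
    - [-8,0,24,0]
    - [-8,0,24,0]
    - [-8,0,24,0]
    - [-8,0,24,0]
    - [-8,0,24,0]
    - [-8,0,24,0]
    - [-8,0,24,0]
    - [-8,0,24,0]
    - [-8,0,24,0]
    - [-8,0,24,0]
    - [-8,0,24,0]
    - [-8,0,24,0]
    - [-8,0,24,0]
    - [-8,0,24,0]
    - [0,0,0,0]

```text
t: 2.67
ee_pos: [371.5, -257.0, 279.2]
orientation: [-1.49, 0.584, -0.583]
ft_force: [0.1, -0.5, -0.7]
width: 0.4
```

```bash
cat >> h.py <<'E'
def st():
    o=get_obs(); p=np.load("rail.npy"); c,s=np.cos(p[2]),np.sin(p[2]); e=np.array(o["ee_pos"]); w=e[:2]-p[:2]
    M=R.from_rotvec(o["orientation"]).as_matrix(); f=np.array(o["ft_force"])
    print("t",round(o["t"],2),"rail x,y,z",(c*w[0]+s*w[1]).round(1),(-s*w[0]+c*w[1]).round(1),e[2].round(1),"toolz-yaw err",(np.arctan2(M[1,2],M[0,2])-np.pi/2-p[2]).round(3),"F rail",(c*f[0]+s*f[1]).round(1),(-s*f[0]+c*f[1]).round(1),f[2].round(1),"w",round(o["width"],1))
E
python3 -c "from h import *; st()"
```

```text
t 2.67 rail x,y,z 115.1 -319.1 279.2 toolz-yaw err -0.0 F rail 0.4 -0.3 -0.7 w 0.4
```

Call:
arm_command:
  targets:
    - [-7.2,0,22.25,0]
    - [-7.2,0,22.25,0]
    - [-7.2,0,22.25,0]
    - [-7.2,0,22.25,0]
    - [-7.2,0,22.25,0]
    - [-7.2,0,22.25,0]
    - [-7.2,0,22.25,0]
    - [-7.2,0,22.25,0]
    - [-7.2,0,22.25,0]
    - [-7.2,0,22.25,0]
    - [-7.2,0,22.25,0]
    - [-7.2,0,22.25,0]
    - [-7.2,0,22.25,0]
    - [-7.2,0,22.25,0]
    - [-7.2,0,22.25,0]
    - [-7.2,0,22.25,0]
    - [0,20,0,0]
    - [0,30,0,0]
    - [0,30,0,0]
    - [0,0,0,0]

```text
t: 4.33
ee_pos: [524.2, 78.9, 194.5]
orientation: [-1.495, 0.592, -0.579]
ft_force: [0.2, -0.7, -1.1]
width: 0.5
```

```bash
python3 -c "
from h import *; st()
b=get_image('scene');a=get_image('top')
f=lambda i:cv2.resize(i,None,fx=4,fy=4,interpolation=cv2.INTER_CUBIC)
cv2.imwrite('pics/s1.png',f(b[150:300,280:480]))"
```

```text
t 4.33 rail x,y,z -0.8 31.2 194.5 toolz-yaw err -0.002 F rail 0.6 -0.3 -1.1 w 0.5
```

View pics/s1.png

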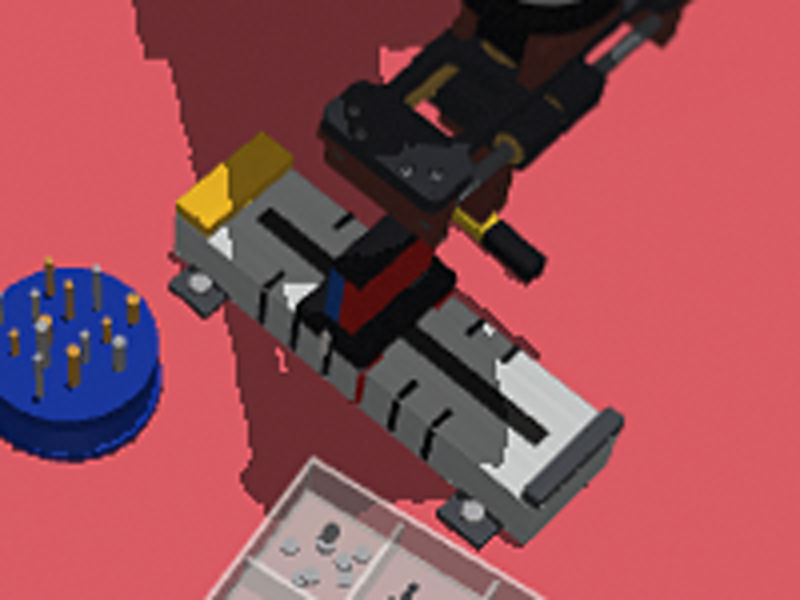

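Open clearance: the paddle is still at click 2 and the fingers hang over the outer side, around crop (440,230). Lower next.

Call:
arm_command:
  targets:
    - [0,0,5,0]
    - [0,15,0,0]
    - [0,15,0,0]
    - [0,15,0,0]
    - [0,15,0,0]
    - [0,15,0,0]
    - [0,15,0,0]
    - [0,10,0,0]
    - [0,0,0,0]
    - [0,0,0,0]

```text
t: 5.27
ee_pos: [531.8, 83.5, 100.5]
orientation: [-1.49, 0.582, -0.584]
ft_force: [0.0, 0.0, 0.5]
width: 0.8
```

```bash
python3 -c "from h import *; st()"
```

```text
t 5.27 rail x,y,z 1.7 39.7 100.5 toolz-yaw err 0.0 F rail 0.0 0.0 0.5 w 0.8
```

Call:
arm_command:
  targets:
    - [0,6,-4,0]
    - [0,0,-4,0]
    - [0,0,-4,0]
    - [0,0,-4,0]
    - [0,0,-4,0]
    - [0,0,-3,0]
    - [0,0,-3,0]
    - [0,0,-2,0]
    - [0,0,-2,0]
    - [0,0,-2,0]
    - [0,0,-2,0]
    - [0,0,-2,0]
    - [0,0,-2,0]
    - [0,0,-2,0]
    - [0,0,-2,0]
    - [0,0,-2,0]
    - [0,0,-2,0]
    - [0,0,-2,0]
    - [0,0,-2,0]
    - [0,0,0,0]

```text
t: 6.93
ee_pos: [496.5, 46.2, 93.6]
orientation: [-1.491, 0.584, -0.582]
ft_force: [0.5, 0.7, -0.4]
width: 0.7
```

```bash
python3 -c "from h import *; st()"
```

```text
t 6.93 rail x,y,z 1.0 -11.6 93.6 toolz-yaw err 0.001 F rail -0.1 0.8 -0.4 w 0.7
```

Call:
arm_command:
  targets:
    - [0,0,-2,0]
    - [0,0,-2,0]
    - [0,0,-2,0]
    - [0,0,-2,0]
    - [0,0,-2,0]
    - [0,0,-2,0]
    - [0,0,-2,0]
    - [0,0,-2,0]
    - [0,0,-2,0]
    - [0,0,-2,0]
    - [0,0,-2,0]
    - [0,0,-2,0]
    - [0,0,0,0]

```text
t: 8.02
ee_pos: [480.3, 28.6, 93.6]
orientation: [-1.491, 0.584, -0.583]
ft_force: [0.6, 0.9, -0.4]
width: 0.4
```

```bash
python3 -c "from h import *; st()"
```

```text
t 8.02 rail x,y,z 1.0 -35.5 93.6 toolz-yaw err 0.001 F rail -0.2 1.1 -0.4 w 0.4
```

Now I feel for the end stop in small steps.

Call:
arm_command:
  targets:
    - [0,0,-1,0]
    - [0,0,-1,0]
    - [0,0,0,0]

```text
t: 8.27
ee_pos: [479.3, 27.4, 93.7]
orientation: [-1.491, 0.583, -0.583]
ft_force: [0.6, 0.0, 0.9]
width: 0.5
```

Call:
arm_command:
  targets:
    - [0,0,-1,0]
    - [0,0,0,0]

```text
t: 8.43
ee_pos: [478.7, 26.8, 93.7]
orientation: [-1.491, 0.583, -0.583]
ft_force: [0.2, -0.3, -0.2]
width: 0.3
```

Call:
arm_command:
  targets:
    - [0,0,-1,0]
    - [0,0,0,0]

```text
t: 8.6
ee_pos: [478.0, 26.0, 93.7]
orientation: [-1.491, 0.583, -0.583]
ft_force: [0.4, 0.5, -0.1]
width: 0.5
```

Call:
arm_command:
  targets:
    - [0,0,-1,0]
    - [0,0,0,0]

```text
t: 8.77
ee_pos: [478.0, 25.9, 93.7]
orientation: [-1.49, 0.582, -0.584]
ft_force: [1.2, 4.1, -2.3]
width: 0.4
```

```bash
python3 -c "from h import *; st()"
```

```text
t 8.77 rail x,y,z 1.2 -39.1 93.7 toolz-yaw err 0.0 F rail -1.9 3.8 -2.3 w 0.4
```

Call:
arm_command:
  targets:
    - [0,0,-1,0]
    - [0,0,0,0]

```text
t: 8.93
ee_pos: [477.9, 25.7, 93.8]
orientation: [-1.488, 0.582, -0.585]
ft_force: [3.9, 10.0, -4.5]
width: 0.4
```

Call:
arm_command:
  targets:
    - [0,0,-1,0]
    - [0,0,0,0]

```text
t: 9.1
ee_pos: [477.9, 25.6, 93.8]
orientation: [-1.487, 0.582, -0.586]
ft_force: [5.2, 15.1, -7.3]
width: 0.3
```

```bash
python3 -c "
from h import *; st()
cv2.imwrite('pics/s2.png',cv2.resize(get_image('scene')[150:300,280:480],None,fx=4,fy=4,interpolation=cv2.INTER_CUBIC))"
```

```text
t 9.1 rail x,y,z 1.3 -39.3 93.8 toolz-yaw err -0.001 F rail -6.4 14.6 -7.3 w 0.3
```

View pics/s2.png

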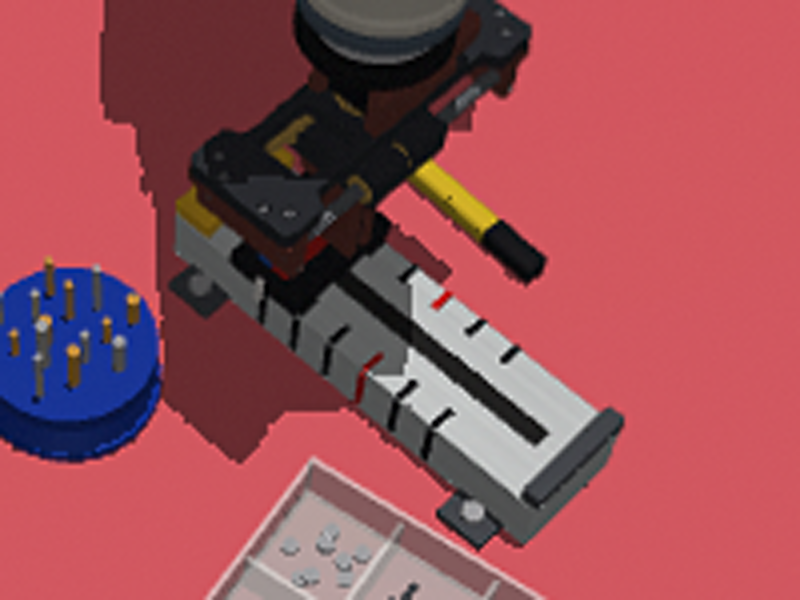

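Home is confirmed: the force rises to 15 N with no motion, and the pointer at (262,290) is on the first (home) mark. Now I go over to the blue side.

Call:
arm_command:
  targets:
    - [0,0,5,0]
    - [0,0,5,0]
    - [0,0,5,0]
    - [0,0,2,0]
    - [0,-15,0,0]
    - [0,-15,0,0]
    - [0,-15,0,0]
    - [0,-15,0,0]
    - [0,0,0,0]
    - [0,0,-15,0]
    - [0,0,-15,0]
    - [0,0,-15,0]
    - [0,0,-15,0]
    - [0,0,-15,0]
    - [0,0,0,0]
    - [0,0,0,0]

```text
t: 10.48
ee_pos: [435.3, -19.7, 153.1]
orientation: [-1.491, 0.586, -0.583]
ft_force: [-0.5, -0.3, -0.0]
width: 0.5
```

```bash
python3 -c "from h import *; st()"
```

```text
t 10.48 rail x,y,z 0.8 -101.6 153.1 toolz-yaw err -0.001 F rail -0.2 -0.5 -0.0 w 0.5
```

Call:
arm_command:
  targets:
    - [0,15,0,0]
    - [0,15,0,0]
    - [0,15,0,0]
    - [0,15,0,0]
    - [0,0,0,0]
    - [0,0,0,0]
    - [0,0,4,0]
    - [0,0,4,0]
    - [0,0,4,0]
    - [0,0,2,0]
    - [0,0,2,0]
    - [0,0,0,0]
    - [0,0,0,0]

```text
t: 11.57
ee_pos: [447.7, -6.9, 93.8]
orientation: [-1.491, 0.582, -0.583]
ft_force: [-1.2, 0.1, -0.1]
width: 0.3
```

```bash
python3 -c "from h import *; st()"
```

```text
t 11.57 rail x,y,z 1.2 -83.7 93.8 toolz-yaw err 0.001 F rail -1.0 -0.8 -0.1 w 0.3
```

Call:
arm_command:
  targets:
    - [0,0,1,0]
    - [0,0,1,0]
    - [0,0,0,0]

```text
t: 11.82
ee_pos: [449.0, -5.5, 93.7]
orientation: [-1.491, 0.583, -0.583]
ft_force: [-0.4, 0.4, -0.4]
width: 0.2
```

Call:
arm_command:
  targets:
    - [0,0,0.7,0]
    - [0,0,0,0]

```text
t: 11.98
ee_pos: [449.2, -5.3, 93.7]
orientation: [-1.492, 0.583, -0.582]
ft_force: [-1.0, -3.3, 1.9]
width: 0.7
```

Call:
arm_command:
  targets:
    - [0,0,0.7,0]
    - [0,0,0,0]

```text
t: 12.15
ee_pos: [449.4, -5.0, 93.6]
orientation: [-1.492, 0.583, -0.582]
ft_force: [-1.7, -5.7, 2.9]
width: 0.4
```

Call:
arm_command:
  targets:
    - [0,0,0.7,0]
    - [0,0,0,0]

```text
t: 12.32
ee_pos: [449.8, -4.5, 93.6]
orientation: [-1.492, 0.583, -0.582]
ft_force: [-2.8, -6.2, 3.0]
width: 0.2
```

Call:
arm_command:
  targets:
    - [0,0,0.7,0]
    - [0,0,0,0]

```text
t: 12.48
ee_pos: [450.3, -4.0, 93.6]
orientation: [-1.492, 0.583, -0.582]
ft_force: [-2.8, -5.0, 2.4]
width: 0.4
```

```bash
python3 -c "from h import *; st()"
```

```text
t 12.48 rail x,y,z 1.2 -79.8 93.6 toolz-yaw err 0.001 F rail 1.3 -5.5 2.4 w 0.4
```

Home contact on the blue side is at rail y ≈ -81.6, so the jump into click 3 is expected near -17.6. I push out slowly.

Call:
arm_command:
  targets:
    - [0,0,1,0]
    - [0,0,1,0]
    - [0,0,1,0]
    - [0,0,1,0]
    - [0,0,1,0]
    - [0,0,1,0]
    - [0,0,1,0]
    - [0,0,1,0]
    - [0,0,1,0]
    - [0,0,1,0]
    - [0,0,1,0]
    - [0,0,1,0]
    - [0,0,1,0]
    - [0,0,1,0]
    - [0,0,1,0]
    - [0,0,1,0]
    - [0,0,1,0]
    - [0,0,1,0]
    - [0,0,0,0]

```text
t: 14.07
ee_pos: [463.2, 9.9, 93.7]
orientation: [-1.491, 0.583, -0.583]
ft_force: [-0.5, -0.8, -0.4]
width: 0.7
```

```bash
python3 -c "from h import *; st()"
```

```text
t 14.07 rail x,y,z 1.3 -60.9 93.7 toolz-yaw err 0.001 F rail 0.2 -0.9 -0.4 w 0.7
```

Call:
arm_command:
  targets:
    - [0,0,1,0]
    - [0,0,1,0]
    - [0,0,0,0]

```text
t: 14.32
ee_pos: [464.6, 11.3, 93.7]
orientation: [-1.491, 0.583, -0.583]
ft_force: [-0.4, 0.4, -0.6]
width: 0.5
```

Call:
arm_command:
  targets:
    - [0,0,1,0]
    - [0,0,1,0]
    - [0,0,1,0]
    - [0,0,0,0]

```text
t: 14.65
ee_pos: [465.8, 12.9, 93.6]
orientation: [-1.493, 0.583, -0.582]
ft_force: [-3.0, -4.4, 2.7]
width: 0.3
```

Call:
arm_command:
  targets:
    - [0,0,1,0]
    - [0,0,1,0]
    - [0,0,1,0]
    - [0,0,1,0]
    - [0,0,1,0]
    - [0,0,1,0]
    - [0,0,1,0]
    - [0,0,0,0]

```text
t: 15.32
ee_pos: [471.2, 18.8, 93.6]
orientation: [-1.491, 0.583, -0.583]
ft_force: [-1.0, -1.2, 1.4]
width: 0.4
```

```bash
python3 -c "from h import *; st()"
```

```text
t 15.32 rail x,y,z 1.1 -48.9 93.6 toolz-yaw err 0.001 F rail 0.0 -1.6 1.4 w 0.4
```

Call:
arm_command:
  targets:
    - [0,0,1,0]
    - [0,0,1,0]
    - [0,0,1,0]
    - [0,0,1,0]
    - [0,0,1,0]
    - [0,0,1,0]
    - [0,0,1,0]
    - [0,0,1,0]
    - [0,0,1,0]
    - [0,0,1,0]
    - [0,0,0,0]

```text
t: 16.23
ee_pos: [478.2, 26.0, 93.7]
orientation: [-1.491, 0.582, -0.583]
ft_force: [-0.1, 0.3, -0.5]
width: 0.7
```

Call:
arm_command:
  targets:
    - [0,0,1,0]
    - [0,0,1,0]
    - [0,0,0,0]

```text
t: 16.48
ee_pos: [479.5, 27.5, 93.7]
orientation: [-1.491, 0.583, -0.583]
ft_force: [-0.2, -0.1, -0.0]
width: 0.2
```

Call:
arm_command:
  targets:
    - [0,0,1,0]
    - [0,0,1,0]
    - [0,0,1,0]
    - [0,0,1,0]
    - [0,0,1,0]
    - [0,0,0,0]

```text
t: 16.98
ee_pos: [482.1, 30.5, 93.6]
orientation: [-1.493, 0.583, -0.582]
ft_force: [-2.0, -5.4, 3.6]
width: 0.7
```

```bash
python3 -c "
from h import *; st()
cv2.imwrite('pics/s3.png',cv2.resize(get_image('scene')[150:300,280:480],None,fx=4,fy=4,interpolation=cv2.INTER_CUBIC))"
```

```text
t 16.98 rail x,y,z 1.1 -32.9 93.6 toolz-yaw err 0.001 F rail 2.2 -5.4 3.6 w 0.7
```

View pics/s3.png

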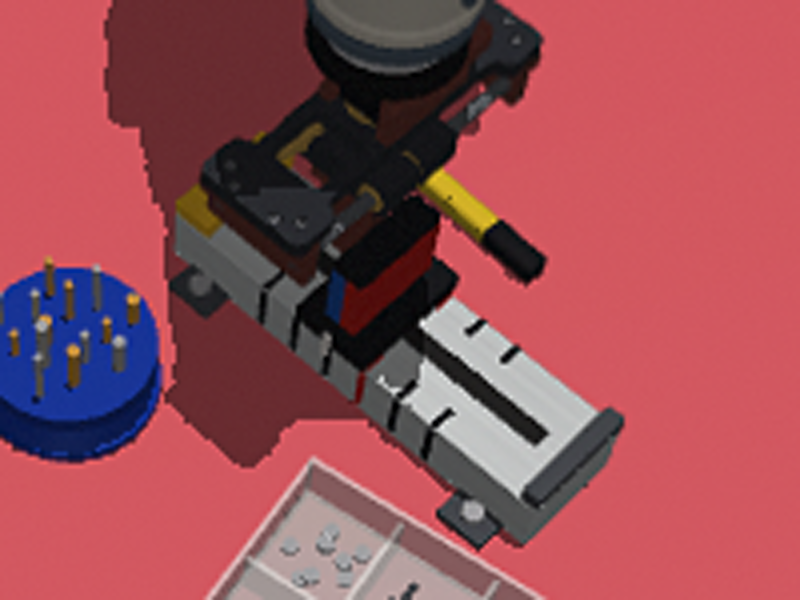

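The saddle is in click 2 (pointer at (327,350), red mark the next one), with the fingers touching the blue face. Now the last hump, gently.

Call:
arm_command:
  targets:
    - [0,0,1,0]
    - [0,0,1,0]
    - [0,0,1,0]
    - [0,0,1,0]
    - [0,0,1,0]
    - [0,0,1,0]
    - [0,0,1,0]
    - [0,0,1,0]
    - [0,0,1,0]
    - [0,0,1,0]
    - [0,0,1,0]
    - [0,0,0,0]

```text
t: 18.03
ee_pos: [490.6, 39.4, 93.7]
orientation: [-1.491, 0.582, -0.583]
ft_force: [0.1, -0.6, 0.3]
width: 0.6
```

Call:
arm_command:
  targets:
    - [0,0,0.7,0]
    - [0,0,0.7,0]
    - [0,0,0,0]

```text
t: 18.28
ee_pos: [491.5, 40.3, 93.8]
orientation: [-1.491, 0.582, -0.583]
ft_force: [0.1, 0.5, 0.8]
width: 0.4
```

Call:
arm_command:
  targets:
    - [0,0,0.7,0]
    - [0,0,0.7,0]
    - [0,0,0,0]

```text
t: 18.53
ee_pos: [492.3, 41.3, 93.7]
orientation: [-1.491, 0.583, -0.583]
ft_force: [0.2, 0.0, -0.0]
width: 0.4
```

```bash
python3 -c "
from h import *; st()"
```

```text
t 18.53 rail x,y,z 1.3 -18.1 93.7 toolz-yaw err 0.001 F rail 0.1 0.1 -0.0 w 0.4
```

Call:
arm_command:
  targets:
    - [0,0,0.7,0]
    - [0,0,0.7,0]
    - [0,0,0.7,0]
    - [0,0,0,0]
    - [0,0,0,0]

```text
t: 18.95
ee_pos: [493.5, 42.8, 93.7]
orientation: [-1.491, 0.583, -0.583]
ft_force: [-0.3, 0.1, 0.7]
width: 0.4
```

```bash
python3 -c "
from h import *; st()
cv2.imwrite('pics/s4.png',cv2.resize(get_image('scene')[150:300,280:480],None,fx=4,fy=4,interpolation=cv2.INTER_CUBIC))"
```

```text
t 18.95 rail x,y,z 1.2 -16.2 93.7 toolz-yaw err 0.001 F rail -0.3 -0.1 0.7 w 0.4
```

View pics/s4.png

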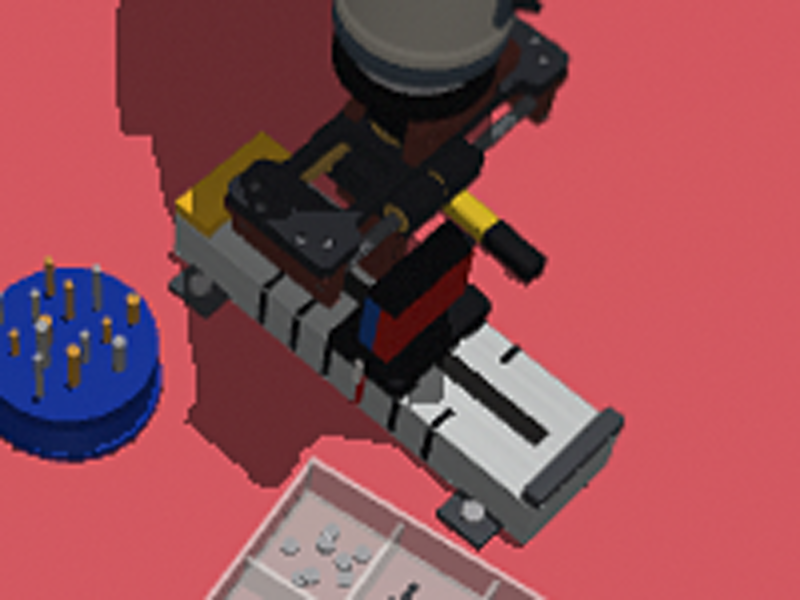

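The pointer at (360,370) now stands on the red mark, with a gap between fingers and paddle. I withdraw.

Call:
arm_command:
  targets:
    - [0,0,-5,0]
    - [0,0,-5,0]
    - [0,0,-5,0]
    - [0,0,0,0]
    - [0,-15,0,0]
    - [0,-20,0,0]
    - [0,-20,0,0]
    - [0,-20,0,0]
    - [0,-20,0,0]
    - [0,-20,0,0]
    - [0,0,-20,0]
    - [0,0,-20,0]
    - [0,0,-20,0]
    - [0,0,-20,0]
    - [0,0,-20,0]
    - [0,0,-20,0]
    - [0,0,0,0]
    - [0,0,0,0]

```text
t: 20.5
ee_pos: [401.7, -56.9, 208.8]
orientation: [-1.49, 0.584, -0.585]
ft_force: [0.7, 0.1, 0.5]
width: 0.6
```

```bash
python3 -c "
from h import *; st()
a=get_image('scene');b=get_image('top')
f=lambda i:cv2.resize(i,(400,300),interpolation=cv2.INTER_CUBIC)
g=lambda i:cv2.resize(i,None,fx=2,fy=2,interpolation=cv2.INTER_CUBIC)
cv2.imwrite('pics/s5.png',np.vstack([np.hstack([g(a[150:300,280:480]),g(b[210:360,170:370])]),np.hstack([f(a),f(b)])]))
Z=dict(saddle_mid=55,paddle_top=106,drill=0,bit_holder=0,screw_box=0,marker=0)
p=np.load('rail.npy');c,s=np.cos(p[2]),np.sin(p[2])
for th,z in Z.items():
    for n in('scene','top'):
        for k in tip_of(n,th)[:1]:
            q=atz(n,k['at'],z); w=q[:2]-p[:2]; print(th,n,round(k['conf'],2),q.round(1),'rail y',(-s*w[0]+c*w[1]).round(1))
"
```

```text
t 20.5 rail x,y,z 1.4 -151.7 208.8 toolz-yaw err -0.001 F rail 0.4 0.5 0.5 w 0.6
saddle_mid scene 0.94 [515.3  70.1  55. ] rail y 18.7
saddle_mid top 0.83 [516.6  64.5  55. ] rail y 15.5
paddle_top scene 0.94 [506.   68.1 106. ] rail y 10.9
paddle_top top 0.62 [512.3  67.8 106. ] rail y 15.0
drill scene 0.89 [ 423.1 -414.9    0. ] rail y -400.0
drill top 0.66 [ 418.6 -427.5    0. ] rail y -412.3
bit_holder scene 0.78 [ 533.1 -109.4    0. ] rail y -101.0
bit_holder top 0.84 [ 528.  -120.5    0. ] rail y -112.7
screw_box scene 0.57 [695.3  51.7   0. ] rail y 127.4
screw_box top 0.79 [681.   46.4   0. ] rail y 113.8
marker scene 0.85 [405.4 102.2   0. ] rail y -32.3
```

View pics/s5.png

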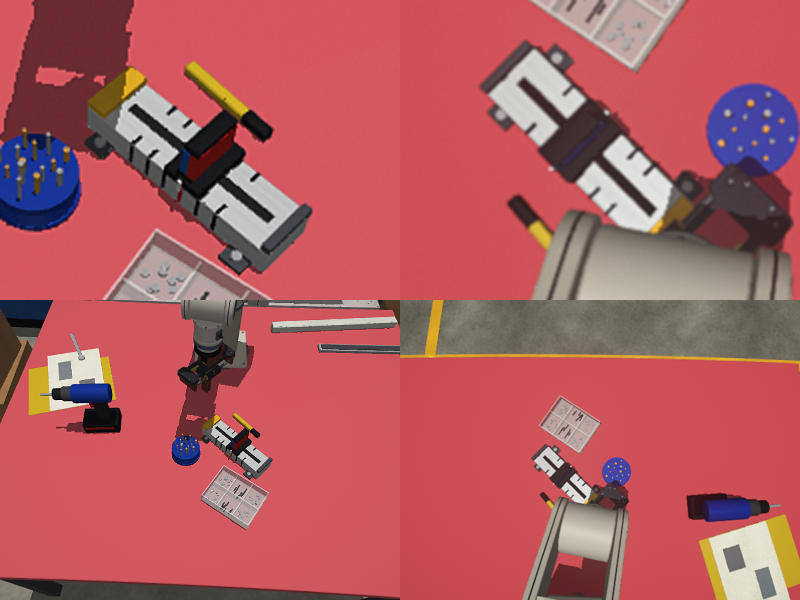

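The last pictures show the pointer on the red mark at (180,187), with three marks free on the home side and two on the outer side. The detections average rail y ≈ 15 against 12 nominal, and the other things have not moved. I hand it in.

```bash
python3 -c "
from workcell import *; print(close_job())"
```

```text
the job is handed in; nothing more can be done
None
```

The saddle is resting in the third click from home, and I handed the job in at about 21 s of robot time.

- **Pushing home:** With the fingers shut, I pushed the red face to the end block. The force rose to about 15 N with no further motion, and the pointer stood on the home mark.
- **Pushing out:** I then pushed the blue face out slowly. I felt the saddle in clicks 1 and 2, each within about 1 mm of where it should be. It jumped once more into click 3, and I backed off without touching it there.
- **Last checks:**
  - The pointer is on the red mark, with marks home, 1 and 2 free on one side and 4 and 5 on the other.
  - The robot is clear of everything, with about 0.5 N on the force sensor (noise).
  - The drill, bit holder, screw box and marker are where they were, within the networks' scatter of up to about 10 mm.
- **Disagreements:** The networks put the saddle at rail y 11 to 19 mm, where click 3 is at 12 mm. I put that down to detection error, since clicks are 24 mm apart. In the last top picture the arm hid part of the marker, and the network did not find it there, but the scene camera did.

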